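Vacuum check of a bonder work-holder

ROBOT

A 7-joint arm with a two-finger parallel gripper is mounted at the origin on the work surface. World frame = base frame: x ahead of the robot, y to its left, z up, the work surface at z = 0. Lengths are in m, angles in rad, forces in N, time in s.
With the tool pointing down it reaches from about 0.425 to 1.025 m from the base axis. Payload 9.4 kg.
Tool frame: the origin (TCP) lies where the fingers leave the gripper's body, on its centre line; the fingertips stand 73 mm ahead of it and the grasp point (between the pads) lies 54 mm ahead of it (bot.grasp_offset is the distance from the TCP to the grasp point, in m); y points along the fingers, x is the direction in which the jaws open and shut, and the axes are right-handed (so a half turn about y gives the same grasp; the last joint's range is limited). The gripper opens to 85 mm and grips with 20 to 120 N. Pads are 22 mm wide; open, the fingers measure 114 mm over their backs; the gripper's body (76 mm by 85 mm) begins 54 mm behind the grasp point. The pads swing forward as they close: fully open they stand 13 mm farther back than shut.
Start: joints at [-1.341, 0.599, -0.003, 1.599, 0.002, 0.943, -0.08], TCP at [0.219, 0.691, 0.304] pointing down, gripper open.
Joint ranges: [-2.57, 2.57], [-0.35, 1.97], [-1.29, 1.29], [0.11, 2.56], [-1.05, 4.19], [0.11, 1.86], [-2.63, 2.63]. Speed limits (rad/s): [2.22, 2.22, 3.01, 3.01, 3.14, 3.14, 3.14].

INTERFACE

Orientations are given as [roll, pitch, yaw] about the fixed x, y, z axes, in that order (R = Rz(yaw) Ry(pitch) Rx(roll)).
In Python, from workcell import bot gives the robot as it stands. The module is installed in compiled form; this text tells all that it offers.
- The arm moves only by the tool arm_command, never from a script. Its argument "steps" is a list of rows, each a list of 3 entries, a list of its own where there are three numbers: the finger opening in cm, from 0 to 8.54, then the shift along the tool's x, y, z in cm, then the turn, a rotation vector about the tool's x, y, z in rad. In form: [[grip, [x, y, z], [wx, wy, wz]], ...]. A call has 1 to 5 rows; each row is the pose to reach, as a shift and turn from the pose commanded when the call began, along the tool's axes at that moment; what a row does not reach only later rows make up. A row lasts 1/12 s, in which the tool goes at most 41.7 mm and 7.16 degrees, less where a joint would pass 70% of its speed; a pose out of reach is approached as far as the arm can. A call with a gripper value outside its range is refused whole. The fingers move at their own pace and stop on an object; "grip_force" is the grip in N (left out, the last holds). Time passes only in rows, so rows that repeat a pose let the fingers close. It gives the time, the measured TCP pose, the force and the opening at its end, in the units of the state.
- bot.state(): the state, without advancing time (a new reading comes with each control period).
- bot.read_camera(name): name is "side" or "top" or "wrist"; returns (picture, depth): 400x640x3 uint8, red, green, blue; 400x640 float32, m along the optical axis (not along the pixel's ray), 0 where there is no reading.
- bot.get_calibration(name): a dict with "fx", "fy", "cx", "cy" (pixels), "dist_coeffs" ([k1, k2, p1, p2, k3] as OpenCV has them; the pictures are not rectified), "R" (3x3) and "t" (3): a world point X has camera coordinates R X + t. Camera axes: x right, y down, z forward; pixel columns grow to the right and rows downward; lengths in m; the calibration is good to about 2 mm. A picture is of the moment at which its call begins: read the wrist's pose just before it. get_calibration takes no time and is no camera call; for the wrist camera it gives the pose at the moment of the call.
- bot.finish_job(): hands the job in, once; it reports no verdict.
The state is a dict: "t": time; "q": joint angles; "joint_velocities": joint speeds; "joint_torque": joint torques, N m; "eef_pos": TCP position; "ee_rot": TCP orientation; "wrist_force": force on the tool from outside, world axes, zero at the start; "moment": the same for the moment, N m; "grip_width": finger opening in m.
Only numpy, scipy, OpenCV 4.12 (cv2) and the standard library are available. Lean on these libraries where they do the work, as an engineer would, in place of code of your own. Each camera call takes 0.05 s, during which the arm holds its last target.

TASK

Check the vacuum of the wire-bonder work-holder: take the plug-in vacuum gauge out of its parking block, feel with its tip along the dark insert between the rails until it drops into the test port, and push it fully home so that its flange sits flat and it stands upright by itself. Then flip the ball-ended vacuum toggle on the sloped panel over to the right (seen from the robot) so that it snaps to ON. Leave the paddle-ended blow-off toggle OFF, and the other things on the bench where they are.

Things in the scene. Friction and masses are not known exactly. Their poses are not given: they have to be found in the camera images.
- gauge_case (a point): centre of the round rubber-booted case (44 mm diameter, 30 mm tall) of the loose vacuum gauge: 100 mm tall in all, about 0.16 kg, dial up, round about its upright z axis. Grip it here. Under the case: neck 22 mm diameter, 36 mm long; flange 32 mm diameter, 6 mm thick; steel stem 12 mm diameter, 28 mm long, its last 8 mm tapering to a 6 mm flat tip
- gauge_tip (a point): centre of the gauge's flat tip, 85 mm below the case's centre; z points up from tip to dial. It must enter the test port; fully home, the flange lies flat on the insert and this point is 28 mm below the insert's top
- gauge_stand: fixed white plastic parking block, 70 x 70 x 45 mm tall; origin at the centre of its underside. At the start the gauge stands upright in it, its stem loose in a 17 mm hole, its flange on the block's top: lift it straight up by 35 mm to clear
- workholder: fixed work-holder, 250 mm long (its x) x 150 mm wide (its y); origin at the centre of its underside, z up. Two aluminium rails run along x, inner faces at y = -32 and +32 mm, tops 70 mm high. Between them lies the flat dark insert, top 64 mm high, bare from x = -66 to +66 mm; beyond that steel end clamps, 84 mm high with their screws
- track_mid (a point): point on the insert's top, above the work-holder's origin (axes the same). The test port, an upright round hole of 14.5 mm diameter and 30 mm deep, lies on the centre line y = 0 with its centre anywhere from x = -30 to +30 mm of here; this changes with each set-up and is not measured: find it by sliding the tip along. Dots at y = -18 and +18 mm are mere pinholes
- console: fixed valve console, 200 mm deep (x) x 360 mm wide (y); origin at the centre of its underside, z up, front to its -x (the robot). Its panel rises to the rear: its outward normal leans 40 degrees from vertical towards -x, (-0.643, 0, 0.766) in its frame. Two toggles stand on it side by side, 140 mm apart, in either order
- rack_front (a point): middle of the front wire of the chromed wire rack that stands over the panel and bars the way from straight above; wires along the console's y, 374 mm long, at this height (280 mm) and up to 20 mm above it, from here to 142 mm farther back; carried by an upright and bracket at each rear corner. Come in under this wire along the panel's normal
- vac_toggle (a joint): vacuum toggle, a steel bat ending in a black ball: 0 = OFF, leaning 24 degrees to the console's +y (left seen from the robot), 0.84 = ON, leaning 24 degrees to -y (right). An over-centre spring holds it at either end (4 to 7 N at the ball to start it, less towards the middle); past 0.42, the middle, it snaps over by itself
- vac_head (a point): centre of the vacuum toggle's ball (26 mm diameter), 75 mm from the pivot along the bat (11 mm thick)
- vac_pivot (a point): pivot of the vacuum toggle, on the panel 16 mm out from its face; axes as the console's. The bat swings in the plane of the panel's normal and the console's y
- blow_toggle (a joint): blow-off toggle of the same kind, same sense (0 = OFF, left; 0.84 right), shorter and ending in a flat black paddle; leave it OFF
- blow_head (a point): centre of the blow-off toggle's paddle (26 x 34 x 7 mm), 47 mm from its pivot
- magazine_mid (a point): centre of the loose slotted aluminium magazine between the work-holder and the console, 140 (x) x 55 x 90 mm tall, to be left alone (a bigger magazine and a bottle behind it are fixed)
- tray_mid (a point): centre of a loose flat tray with white carriers, 150 x 190 x 18 mm tall, to be left alone
- driver_grip (a point): handle of a screwdriver lying on the bench, 180 mm long, to be left alone
- dish_mid (a point): centre of a closed round dish, 94 mm diameter, 22 mm tall, to be left alone

How it is judged:
By the outcome, as a careful person would: the job done as asked, in the order asked, and still so for the second after the job is handed in, with the robot touching nothing.
It also fails if it takes over 67 s, if anything falls off the work surface, if the arm or the gripper's body presses on something with over 40 N, if the wrist force passes 120 N, or if a joint passes its speed limit or range.

## Working session

There is one attempt and no reset: what is moved stays moved. The work goes in short steps, Python scripts to look and compute and a tool call to move; the robot and the scene stay as the last step left them, time stands still between calls to the robot, and variables do not carry over. Pictures are saved under pics/ and viewed, and the job is handed in when it is done.

Besides the shell and the picture viewer there is one more tool, called after ">>>" as a command line: name --argument value ..., lists and objects as JSON in quotes. arm_command: Moves the arm, as the interface text tells. Its arguments: {"type":"object","properties":{"steps":{"type":"array"},"grip_force":{"type":"number"}},"required":["steps"]}

```bash
mkdir -p pics; ls
python3 - <<'E'
from workcell import bot
import cv2, numpy as np
s=bot.state(); print({k:np.round(v,3) for k,v in s.items()})
for n in ["side","top","wrist"]:
    c=bot.get_calibration(n)
    p,d=bot.read_camera(n)
    cv2.imwrite(f"pics/{n}0.png",p[:,:,::-1]); np.savez(f"{n}0.npz",p=p,d=d,**{k:np.array(v) for k,v in c.items()})
    print(n,{k:np.round(v,3).tolist() for k,v in c.items()})
    print((-np.array(c["R"]).T@np.array(c["t"])).round(3))
E
```

```text
pics
{'t': np.float64(0.0), 'q': array([-1.341,  0.6  , -0.003,  1.6  ,  0.002,  0.943, -0.08 ]), 'joint_velocities': array([ 0.002, -0.001,  0.   ,  0.   , -0.   ,  0.001, -0.001]), 'joint_torque': array([-2.0000e-03, -7.7644e+01,  1.5640e+00, -2.5804e+01,  1.2000e-02,
        9.0000e-03, -0.0000e+00]), 'eef_pos': array([0.219, 0.691, 0.303]), 'ee_rot': array([-1.571,  0.002,  1.264]), 'wrist_force': array([-0.098,  0.065,  1.072]), 'moment': array([ 0.02 , -0.003,  0.011]), 'grip_width': np.float64(0.085)}
side {'fx': 435.753, 'fy': 435.753, 'cx': 325.913, 'cy': 199.943, 'dist_coeffs': [-0.044, 0.0, 0.0, 0.0, 0.0], 'R': [[0.726, -0.688, -0.014], [-0.342, -0.343, -0.875], [0.597, 0.64, -0.485]], 't': [-0.313, 0.376, 0.965]}
[-0.22  -0.703  0.792]
top {'fx': 519.286, 'fy': 519.286, 'cx': 319.436, 'cy': 190.136, 'dist_coeffs': [-0.059, 0.0, 0.0, 0.0, 0.0], 'R': [[-0.018, -1.0, 0.01], [-0.993, 0.017, -0.118], [0.117, -0.013, -0.993]], 't': [0.082, 0.514, 1.553]}
[0.329 0.093 1.602]
wrist {'fx': 347.803, 'fy': 347.803, 'cx': 322.221, 'cy': 204.03, 'dist_coeffs': [-0.024, 0.0, 0.0, 0.0, 0.0], 'R': [[0.301, 0.954, -0.001], [0.917, -0.289, 0.275], [0.262, -0.084, -0.961]], 't': [-0.725, -0.037, 0.379]}
[0.153 0.713 0.374]
```

View pics/side0.png

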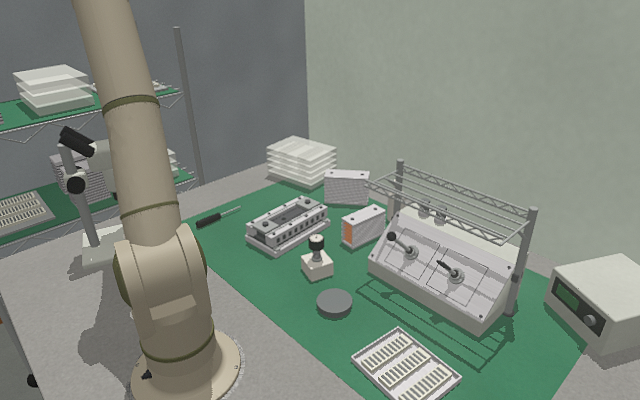

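View pics/top0.png

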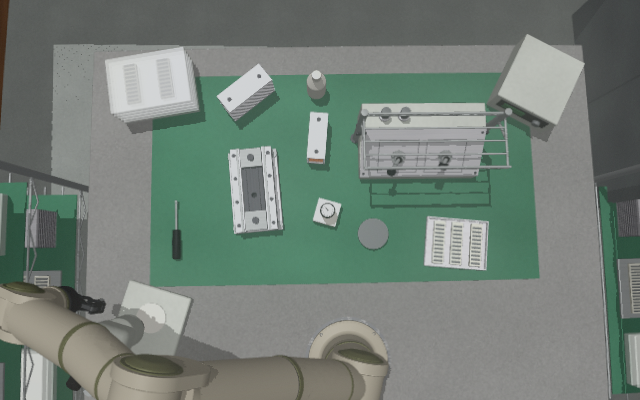

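View pics/wrist0.png

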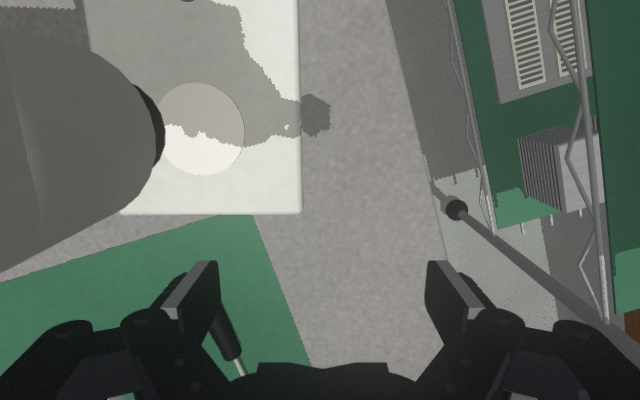

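```bash
cat > h.py <<'E'
import numpy as np, cv2
def load(f): return dict(np.load(f))
def K(c): return np.array([[c["fx"],0,c["cx"]],[0,c["fy"],c["cy"]],[0,0,1.]])
def ray(c,uv):
    uv=np.array(uv,float).reshape(-1,1,2)
    n=cv2.undistortPoints(uv,K(c),np.array(c["dist_coeffs"])).reshape(-1,2)
    R=np.array(c["R"]); o=-R.T@np.array(c["t"])
    d=np.c_[n,np.ones(len(n))]@R   # z-depth scaled
    return o,d
def onz(c,uv,z):
    o,d=ray(c,uv); return o+d*((z-o[2])/d[:,2])[:,None]
def depthpt(c,uv):
    o,d=ray(c,uv); uv=np.round(np.array(uv).reshape(-1,2)).astype(int)
    return o+d*c["d"][uv[:,1],uv[:,0]][:,None]
def two(c1,u1,c2,u2):
    o1,d1=ray(c1,u1);o2,d2=ray(c2,u2);d1=d1[0];d2=d2[0]
    s,_,_,_=np.linalg.lstsq(np.c_[d1,-d2],o2-o1,rcond=None)
    a=o1+s[0]*d1;b=o2+s[1]*d2
    return (a+b)/2,np.linalg.norm(a-b)
def proj(c,X):
    X=np.array(X,float).reshape(-1,3)
    R=np.array(c["R"]);return cv2.projectPoints(X,cv2.Rodrigues(R)[0],np.array(c["t"],float),K(c),np.array(c["dist_coeffs"]))[0].reshape(-1,2)
E
python3 - <<'E'
from h import *
t=load("top0.npz");s=load("side0.npz")
a=cv2.resize(t["p"][90:250,220:500],None,fx=2.85,fy=2.85,interpolation=cv2.INTER_CUBIC)
cv2.imwrite("pics/topz.png",a[:,:,::-1])
a=cv2.resize(s["p"][140:340,230:530],None,fx=2.66,fy=2.66,interpolation=cv2.INTER_CUBIC)
cv2.imwrite("pics/sidez.png",a[:,:,::-1])
E
```

```text
(no output)
```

View pics/topz.png

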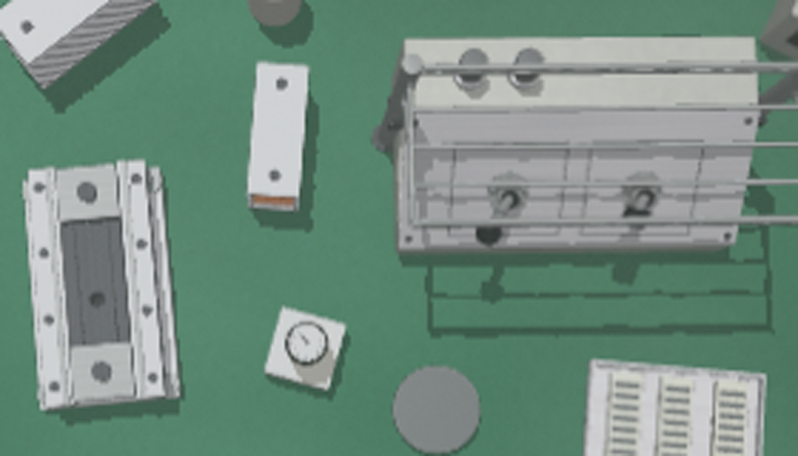

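View pics/sidez.png

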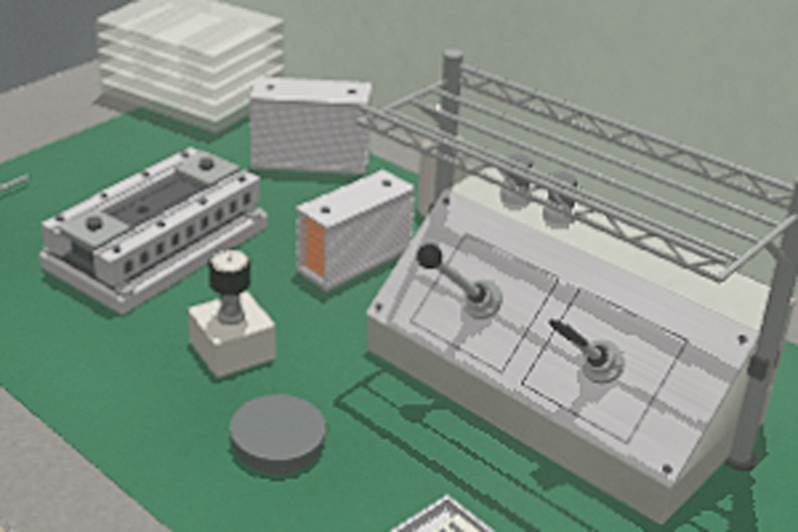

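Run:
```python
from h import *
t=load("top0.npz");s=load("side0.npz")
def z(x,y): return (220+(x+.5)/2.85-.5, 90+(y+.5)/2.85-.5)
def zs(x,y): return (230+(x+.5)/2.66-.5, 140+(y+.5)/2.66-.5)
# gauge
g=onz(t,z(306,342),.117); print("gauge top",g, depthpt(t,z(306,342)))
print("gauge side", depthpt(s,zs(230,258)), two(t,z(306,342),s,zs(230,258)))
# stand corners
for p in [(283,308),(346,322),(331,390),(266,375)]: print("stand",onz(t,z(*p),.045)[0].round(4))
# rails corners top z=.07
for p in [(24,170),(145,161),(164,399),(41,409)]: print("rail",onz(t,z(*p),.07)[0].round(4),depthpt(t,z(*p))[0].round(3))
for p in [(61,221),(117,217),(131,342),(72,347)]: print("insert",onz(t,z(*p),.064)[0].round(4))
print("port",onz(t,z(97,298),.064),depthpt(t,z(97,298)))
print("port side",onz(s,zs(142,209),.064))
print("clampscrew",onz(t,z(87,193),.08),onz(t,z(101,371),.08))
# ball
print("ball",two(t,z(488,234),s,zs(430,256)), depthpt(t,z(488,234)),depthpt(s,zs(430,256)))
print("vacpivot", depthpt(t,z(510,200)),depthpt(s,zs(482,299)),two(t,z(510,200),s,zs(482,297)))
print("paddle", depthpt(s,zs(563,330)))
print("blowpivot",depthpt(s,zs(602,360)),two(t,z(641,199),s,zs(602,358)))
# rack
print("rack front", depthpt(s,zs(360,119)),depthpt(s,zs(727,272)),depthpt(t,z(411,225)),depthpt(t,z(797,221)))
# console corner screws in both
for a,b in [((408,239),(378,307)),((730,236),(668,468)),((749,120),(742,340)),((415,121),(447,202))]:
  print("screw",two(t,z(*a),s,zs(*b)),depthpt(s,zs(*b)))
# panel plane
pts=[(420,310),(500,400),(560,420),(620,460),(680,370),(560,270),(430,330)]
P=np.concatenate([depthpt(s,zs(*p)) for p in pts]); print(P.round(3))
c=P.mean(0);print(np.linalg.svd(P-c)[2][2],np.linalg.svd(P-c)[1])
```

```text
gauge top [[0.44788612 0.05318644 0.117     ]] [[0.44778243 0.05322102 0.1182966 ]]
gauge side [[0.44731106 0.05397756 0.11693148]] (array([0.44750212, 0.05348348, 0.11714886]), np.float64(0.0009443306248799302))
stand [0.4901 0.0749 0.045 ]
stand [0.4741 0.0085 0.045 ]
stand [0.4026 0.026  0.045 ]
stand [0.4196 0.0941 0.045 ]
rail [0.6382 0.3451 0.07  ] [ 0.653  0.357 -0.004]
rail [0.6456 0.2176 0.07  ] [ 0.661  0.224 -0.006]
rail [0.3952 0.1998 0.07  ] [ 0.398  0.205 -0.003]
rail [0.387 0.327 0.07 ] [0.389 0.335 0.016]
insert [0.5842 0.3069 0.064 ]
insert [0.5874 0.248  0.064 ]
insert [0.4553 0.234  0.064 ]
insert [0.4511 0.2955 0.064 ]
port [[0.50202901 0.26928687 0.064     ]] [[0.50485166 0.27216794 0.03889177]]
port side [[0.49541522 0.26661359 0.064     ]]
clampscrew [[0.61063559 0.27753631 0.08      ]] [[0.4246138  0.26364508 0.08      ]]
ball (array([ 0.54829654, -0.12781708,  0.15824041]), np.float64(0.0003795033674901633)) [[ 0.54563402 -0.12513626  0.17667275]] [[ 0.5401072  -0.1337232   0.16484734]]
vacpivot [[ 0.58939253 -0.15802127  0.11716118]] [[ 0.5873609  -0.1663888
[... 508 characters left out ...]
.float64(0.002915114558294479)) [[ 0.55669819 -0.05776209  0.05593078]]
screw (array([ 0.55599496, -0.40002538,  0.05954894]), np.float64(0.00359730351815537)) [[ 0.55606324 -0.39825486  0.05788976]]
screw (array([ 0.6624413 , -0.3994527 ,  0.14250138]), np.float64(0.004282542241626934)) [[ 0.65699616 -0.39932905  0.14485571]]
screw (array([ 0.66614877, -0.05933594,  0.14106525]), np.float64(0.0039996558693646215)) [[ 0.65758499 -0.0631969   0.14590905]]
[[ 0.572 -0.102  0.067]
 [ 0.548 -0.225  0.035]
 [ 0.548 -0.292  0.051]
 [ 0.547 -0.357  0.046]
 [ 0.621 -0.364  0.111]
 [ 0.649 -0.213  0.135]
 [ 0.562 -0.124  0.058]]
[ 0.67029279 -0.00633957 -0.74206966] [0.25584252 0.13352188 0.0081014 ]
```

Run:
```python
from h import *
t=load("top0.npz");s=load("side0.npz");w=load("wrist0.npz")
a=cv2.resize(s["p"][100:270,0:220],None,fx=3.6,fy=3.5,interpolation=cv2.INTER_CUBIC)
cv2.imwrite("pics/sz2.png",a[:,:,::-1])
a=cv2.resize(t["p"][240:400,0:300],None,fx=2.66,fy=2.66,interpolation=cv2.INTER_CUBIC)
cv2.imwrite("pics/tz2.png",a[:,:,::-1])
print("wrist cyl",depthpt(w,[(60,150),(140,120),(200,100),(280,60)]).round(3))
print("side col",depthpt(s,[(75,150),(72,185),(85,210),(95,235),(110,250)]).round(3))
# port by depth
d=t["d"];yy,xx=np.mgrid[155:245,225:290]
uv=np.c_[xx.ravel(),yy.ravel()]
P=depthpt(t,uv)
m=(abs(P[:,0]-.52)<.062)&(abs(P[:,1]-.271)<.027)
Q=P[m]; print("insert z med",np.median(Q[:,2]))
lo=Q[:,2]<.056; print(np.c_[uv[m][lo],Q[lo].round(3), onz(t,uv[m][lo],.064)[:,:2].round(4)])
```

```text
wrist cyl [[0.141 0.633 0.269]
 [0.134 0.633 0.216]
 [0.113 0.601 0.026]
 [0.102 0.686 0.022]]
side col [[ 0.031  0.579  0.348]
 [-0.004  0.575  0.254]
 [ 0.015  0.61   0.15 ]
 [ 0.021  0.617  0.054]
 [ 0.038  0.559  0.018]]
insert z med 0.06414147029080564
[[2.620e+02 1.690e+02 5.800e-01 2.450e-01 5.200e-02 5.777e-01 2.442e-01]
 [2.480e+02 1.710e+02 5.740e-01 2.870e-01 5.600e-02 5.723e-01 2.862e-01]
 [2.620e+02 1.710e+02 5.730e-01 2.450e-01 5.600e-02 5.716e-01 2.442e-01]
 [2.610e+02 1.760e+02 5.580e-01 2.480e-01 5.500e-02 5.565e-01 2.473e-01]
 [2.520e+02 1.840e+02 5.340e-01 2.750e-01 5.600e-02 5.329e-01 2.743e-01]
 [2.540e+02 1.930e+02 5.070e-01 2.700e-01 5.000e-02 5.057e-01 2.684e-01]
 [2.520e+02 1.940e+02 5.040e-01 2.760e-01 5.300e-02 5.028e-01 2.744e-01]
 [2.530e+02 1.940e+02 5.050e-01 2.740e-01 4.300e-02 5.028e-01 2.714e-01]
 [2.540e+02 1.940e+02 5.060e-01 2.710e-01 3.900e-02 5.027e-01 2.684e-01]
 [2.550e+02 1.940e+02 5.060e-01 2.690e-01 3.600e-02 5.027e-01 2.654e-01]
 [2.590e+02 1.940e+02 5.030e-01 2.540e-01 5.500e-02 5.025e-01 2.535e-01]
 [2.520e+02 1.950e+02 5.020e-01 2.770e-
[... 356 characters left out ...]
1 2.770e-01 3.900e-02 4.968e-01 2.744e-01]
 [2.530e+02 1.960e+02 5.000e-01 2.750e-01 3.600e-02 4.968e-01 2.714e-01]
 [2.540e+02 1.960e+02 5.000e-01 2.720e-01 3.600e-02 4.967e-01 2.684e-01]
 [2.550e+02 1.960e+02 5.000e-01 2.690e-01 3.000e-02 4.967e-01 2.655e-01]
 [2.560e+02 1.960e+02 4.980e-01 2.630e-01 5.500e-02 4.966e-01 2.625e-01]
 [2.530e+02 1.970e+02 4.970e-01 2.750e-01 3.000e-02 4.938e-01 2.714e-01]
 [2.540e+02 1.970e+02 4.970e-01 2.720e-01 3.700e-02 4.937e-01 2.685e-01]
 [2.550e+02 1.970e+02 4.980e-01 2.690e-01 2.800e-02 4.937e-01 2.655e-01]
 [2.590e+02 2.040e+02 4.730e-01 2.550e-01 5.500e-02 4.726e-01 2.537e-01]
 [2.500e+02 2.070e+02 4.650e-01 2.820e-01 5.500e-02 4.641e-01 2.805e-01]]
```

View pics/sz2.png

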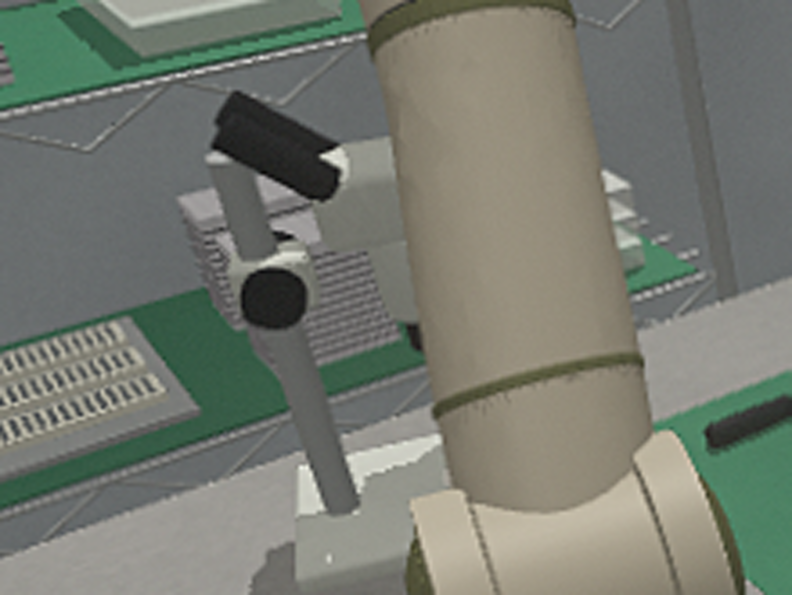

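View pics/tz2.png

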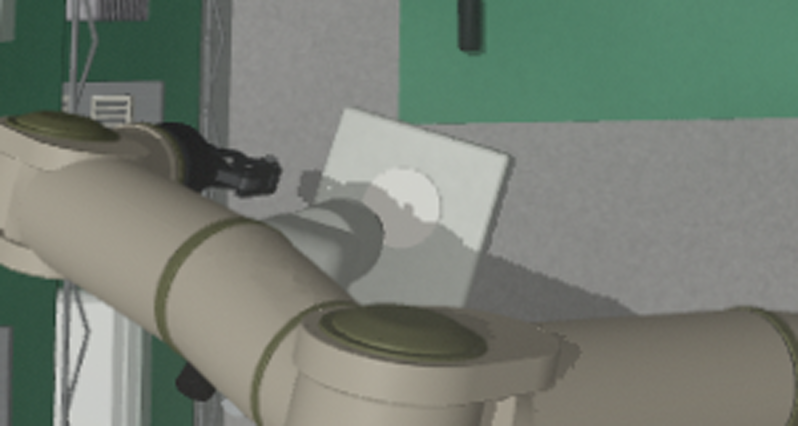

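>>> arm_command --steps '[[8.5,[0,0,-3],[0,0,0]],[8.5,[0,0,-6.5],[0,-0.08,0]],[8.5,[0,0,-10],[0,-0.18,0]],[8.5,[0,0,-13.5],[0,-0.26,0]],[8.5,[0,0,-16],[0,-0.307,0]]]'

```text
t: 0.57
eef_pos: [0.3752, 0.641, 0.3035]
ee_rot: [-1.572, 0.001, 1.573]
wrist_force: [0.2, -0.7, -0.1]
grip_width: 0.0849
```

```bash
cat > tl.py <<'E'
from h import *
from workcell import bot
from scipy.spatial.transform import Rotation as Ro
def st():
    s=bot.state(); R=Ro.from_euler("xyz",s["ee_rot"])
    print("t %.2f pos %s q %s F %s w %.4f rot %s"%(s["t"],s["eef_pos"].round(4),s["q"].round(2),s["wrist_force"].round(1),s["grip_width"],np.round(s["ee_rot"],3)))
    print(R.as_matrix().round(3).tolist())
    return s,R
def to(X,Rt=None):
    s,R=st(); d=R.inv().apply(np.array(X)-s["eef_pos"])*100
    w=(R.inv()*Rt).as_rotvec() if Rt is not None else 0
    print("shift cm",d.round(2),"turn",np.round(w,4))
DOWN=Ro.from_matrix(np.array([[0,0,-1],[1,0,0],[0,-1,0.]]))
E
python3 -c "
from tl import *
to([.47,.27,.303],DOWN)"
```

```text
t 0.57 pos [0.3752 0.641  0.3035] q [-1.07  0.62 -0.09  1.55  0.06  0.97  0.4 ] F [ 0.2 -0.7 -0.1] w 0.0849 rot [-1.572e+00  1.000e-03  1.573e+00]
[[-0.002, 0.001, -1.0], [1.0, -0.001, -0.002], [-0.001, -1.0, -0.001]]
shift cm [-37.12   0.11  -9.4 ] turn [ 0.0014  0.0022 -0.0013]
```

>>> arm_command --steps '[[8.5,[-3,0,-1],[0,0,0]],[8.5,[-7,0,-2],[0,0,0]],[8.5,[-11,0,-3],[0,0,0]],[8.5,[-15,0,-4],[0,0,0]],[8.5,[-19,0,-5],[0,0,0]]]'

```text
t: 0.98
eef_pos: [0.4217, 0.4508, 0.3035]
ee_rot: [-1.571, 0.001, 1.571]
wrist_force: [1.2, 0.8, 0.4]
grip_width: 0.085
```

>>> arm_command --steps '[[8.5,[-4,0,-1],[0,0,0]],[8.5,[-8,0,-2],[0,0,0]],[8.5,[-12,0,-3],[0,0,0]],[8.5,[-16,0,-4],[0,0,0]],[8.5,[-18,0,-4.5],[0,0,0]]]'

```text
t: 1.4
eef_pos: [0.4674, 0.2674, 0.3038]
ee_rot: [-1.571, 0.003, 1.567]
wrist_force: [0.5, 0.5, 0.2]
grip_width: 0.0851
```

Run:
```python
from tl import *
st()
p,d=bot.read_camera("wrist"); c=bot.get_calibration("wrist")
p,d=bot.read_camera("wrist"); c=bot.get_calibration("wrist")
np.savez("wrist1.npz",p=p,d=d,**{k:np.array(v) for k,v in c.items()})
cv2.imwrite("pics/wrist1.png",p[:,:,::-1]); st()
```

```text
t 1.40 pos [0.4674 0.2674 0.3038] q [-0.56  0.38 -0.09  2.02  0.05  0.74  0.89] F [0.5 0.5 0.2] w 0.0851 rot [-1.571  0.003  1.567]
[[0.004, -0.0, -1.0], [1.0, -0.003, 0.004], [-0.003, -1.0, 0.0]]
t 1.50 pos [0.4678 0.2681 0.304 ] q [-0.56  0.38 -0.09  2.02  0.05  0.74  0.88] F [0.7 0.7 0.4] w 0.0851 rot [-1.571  0.002  1.564]
[[0.006, 0.0, -1.0], [1.0, -0.002, 0.006], [-0.002, -1.0, -0.0]]
```

View pics/wrist1.png

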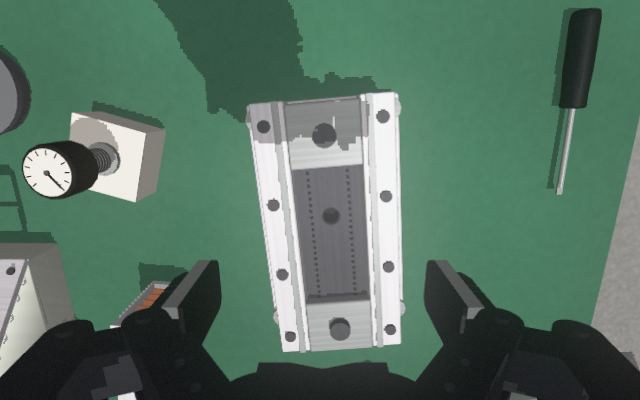

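Run:
```python
from tl import *
w=load("wrist1.npz")
a=cv2.resize(w["p"][80:360,230:420],None,fx=2.1,fy=2.1,interpolation=cv2.INTER_CUBIC);cv2.imwrite("pics/w1z.png",a[:,:,::-1])
g=cv2.cvtColor(w["p"],cv2.COLOR_RGB2GRAY)
def blob(u,v,r,th,inv=True):
    sub=g[v-r:v+r+1,u-r:u+r+1]; m=(sub<th) if inv else sub>th
    n,l,stt,cc=cv2.connectedComponentsWithStats(m.astype(np.uint8)); 
    i=l[r,r]; return (u-r+cc[i][0],v-r+cc[i][1],stt[i][4],stt[i][2:4])
print(g[215,315:350],g[200:232,331])
for th in (50,60,70): 
    b=blob(331,215,16,th); print("port",b,onz(w,b[:2],.064)[0].round(4))
for p,h in [((263,127),.07),((383,117),.07),((390,329),.07),((290,337),.07),((324,134),.084),((340,329),.084)]:
    b=blob(*p,12,100); print(b,onz(w,b[:2],h)[0].round(4),depthpt(w,b[:2])[0].round(4))
# dial white
b=blob(36,169,45,170,False); print("dial",b,onz(w,b[:2],.117)[0].round(4),depthpt(w,(40,165)).round(4))
```

```text
bash:   674 Segmentation fault         python3 - <<'E'
from tl import *
w=load("wrist1.npz")
a=cv2.resize(w["p"][80:360,230:420],None,fx=2.1,fy=2.1,interpolation=cv2.INTER_CUBIC);cv2.imwrite("pics/w1z.png",a[:,:,::-1])
g=cv2.cvtColor(w["p"],cv2.COLOR_RGB2GRAY)
def blob(u,v,r,th,inv=True):
    sub=g[v-r:v+r+1,u-r:u+r+1]; m=(sub<th) if inv else sub>th
    n,l,stt,cc=cv2.connectedComponentsWithStats(m.astype(np.uint8)); 
    i=l[r,r]; return (u-r+cc[i][0],v-r+cc[i][1],stt[i][4],stt[i][2:4])
print(g[215,315:350],g[200:232,331])
for th in (50,60,70): 
    b=blob(331,215,16,th); print("port",b,onz(w,b[:2],.064)[0].round(4))
for p,h in [((263,127),.07),((383,117),.07),((390,329),.07),((290,337),.07),((324,134),.084),((340,329),.084)]:
    b=blob(*p,12,100); print(b,onz(w,b[:2],h)[0].round(4),depthpt(w,b[:2])[0].round(4))
# dial white
b=blob(36,169,45,170,False); print("dial",b,onz(w,b[:2],.117)[0].round(4),depthpt(w,(40,165)).round(4))
E
```

View pics/w1z.png

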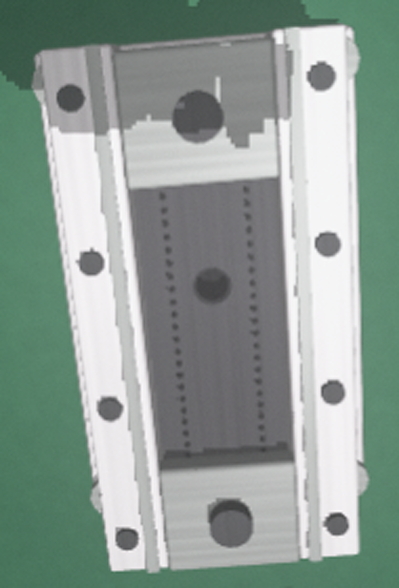

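Run:
```python
from h import *
w=load("wrist1.npz")
g=cv2.cvtColor(w["p"],cv2.COLOR_RGB2GRAY)
def blob(u,v,r,th,inv=True):
    u0=max(u-r,0);v0=max(v-r,0)
    sub=g[v0:v+r+1,u0:u+r+1]; m=np.ascontiguousarray((sub<th) if inv else sub>th).astype(np.uint8)
    n,l,stt,cc=cv2.connectedComponentsWithStats(m)
    i=l[v-v0,u-u0]; return (u0+cc[i][0],v0+cc[i][1],int(stt[i][4]),stt[i][2:4].tolist())
print(g[215,318:345],g[202:230,331])
for th in (70,76,80): 
    b=blob(331,215,14,th); print("port",b,onz(w,b[:2],.064)[0].round(4))
for p,h in [((263,127),.07),((383,117),.07),((390,329),.07),((290,337),.07),((324,134),.084),((340,329),.084)]:
    b=blob(*p,12,90); print(b,onz(w,b[:2],h)[0].round(4),depthpt(w,b[:2])[0].round(4))
b=blob(40,165,35,150,False); print("dial",b,onz(w,b[:2],.117)[0].round(4),depthpt(w,(40,165)).round(4))
```

```text
[112 109 111 105  91  80  71  71  68  71  69  70  69  69  72  70  69  70
  71  71  78  92 103 112 115 114 116] [114 114 115 113 113 102  86  83  84  84  84  80  73  69  70  68  68  68
  68  70  72  82  91 104 109 110 109 108]
port (np.float64(329.17241379310343), np.float64(217.86206896551724), 29, [10, 8]) [0.5009 0.2746 0.064 ]
port (np.float64(330.65), np.float64(216.89166666666668), 120, [14, 12]) [0.4999 0.2759 0.064 ]
port (np.float64(330.74074074074076), np.float64(216.69629629629628), 135, [16, 12]) [0.4997 0.276  0.064 ]
(np.float64(263.0), np.float64(126.26315789473685), 114, [13, 12]) [0.416  0.2177 0.07  ] [0.4158 0.2182 0.073 ]
(np.float64(383.0), np.float64(117.0), 625, [25, 25]) [0.4088 0.3203 0.07  ] [0.4086 0.3196 0.0743]
(np.float64(390.0097402597403), np.float64(329.0503246753247), 616, [25, 25]) [0.6186 0.3365 0.07  ] [0.6161 0.3357 0.0734]
(np.float64(290.00652528548125), np.float64(337.0831973898858), 613, [25, 25]) [0.6277 0.2342 0.07  ] [0.625  0.2346 0.0736]
(np.float64(323.7814371257485), np.float64(133.562874251497), 334, [23, 19]) [0.4213 0.2698 0.084 ] [0.4213 0.2698 0.0842]
(np.float64(340.2532833020638), np.float64(330.202626641651), 533, [25, 25]) [0.6095 0.285  0.084 ] [0.609  0.285  0.0846]
dial (np.float64(46.80204572803851), np.float64(171.91576413959086), 1662, [49, 49]) [0.4456 0.0581 0.117 ] [[0.4402 0.0537 0.1167]]
```

>>> arm_command --steps '[[8.5,[-3.5,0,0.3],[0,0,0]],[8.5,[-7.5,0,0.7],[0,0,0]],[8.5,[-11.5,0,1.1],[0,0,0]],[8.5,[-15.5,0,1.5],[0,0,0]],[8.5,[-19,0,1.9],[0,0,0]]]'

```text
t: 1.92
eef_pos: [0.4471, 0.0815, 0.3039]
ee_rot: [-1.571, 0.0, 1.572]
wrist_force: [0.6, -0.1, 0.7]
grip_width: 0.0848
```

>>> arm_command --steps '[[8.5,[-2.0,1.5,0.1],[0,0,0]],[8.5,[-2.3,3,0.1],[0,0,0]],[8.5,[-2.3,4,0.1],[0,0,0]],[8.5,[-2.3,4,0.1],[0,0,0]]]'

```text
t: 2.25
eef_pos: [0.4461, 0.06, 0.2625]
ee_rot: [-1.568, 0.0, 1.571]
wrist_force: [-0.4, -0.3, -0.1]
grip_width: 0.0849
```

Run:
```python
from tl import *
st()
c=bot.get_calibration("wrist");p,d=bot.read_camera("wrist") 
np.savez("wrist2.npz",p=p,d=d,**{k:np.array(v) for k,v in c.items()})
cv2.imwrite("pics/wrist2.png",p[:,:,::-1]); st()
```

```text
t 2.25 pos [0.4461 0.06   0.2625] q [-0.21  0.34 -0.06  2.25  0.04  0.56  1.27] F [-0.4 -0.3 -0.1] w 0.0849 rot [-1.568  0.     1.571]
[[-0.0, -0.002, -1.0], [1.0, -0.0, -0.0], [-0.0, -1.0, 0.002]]
t 2.30 pos [0.4465 0.0604 0.2633] q [-0.21  0.34 -0.06  2.25  0.04  0.56  1.27] F [ 0.5 -0.7  0. ] w 0.0852 rot [-1.569  0.     1.572]
[[-0.001, -0.002, -1.0], [1.0, -0.0, -0.001], [-0.0, -1.0, 0.002]]
```

View pics/wrist2.png

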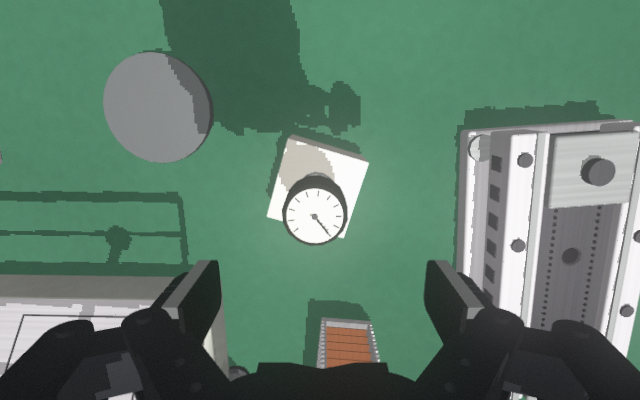

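Run:
```python
from h import *
w=load("wrist2.npz")
g=cv2.cvtColor(w["p"],cv2.COLOR_RGB2GRAY)
m=np.zeros_like(g); m[170:246,278:352]=(g[170:246,278:352]<60)
cs,_=cv2.findContours(m,cv2.RETR_EXTERNAL,cv2.CHAIN_APPROX_NONE)
for q in cs:
    if len(q)>30: print(cv2.boundingRect(q))
print("dial",onz(w,[(315,213),(314.5,212.5)],.117).round(4),depthpt(w,[(322,210),(305,210)]).round(4))
print("port",onz(w,(571,256),.064).round(4))
# grasp line
print(proj(w,np.array([.4463,.0602,.2628])-np.array([0,0,.054])))
```

```text
dial [[0.4444 0.0559 0.117 ]
 [0.444  0.0555 0.117 ]] [[0.4419 0.0604 0.1186]
 [0.4421 0.0494 0.1178]]
port [[0.4992 0.2726 0.064 ]]
[[321.30562598 286.05417623]]
```

>>> arm_command --steps '[[8.5,[-0.4,2,0],[0,0,0]],[8.5,[-0.5,5,0],[0,0,0]],[8.5,[-0.5,8,0],[0,0,0]],[8.5,[-0.5,10,0],[0,0,0]],[8.5,[-0.5,10.6,0],[0,0,0]]]'

```text
t: 2.72
eef_pos: [0.4464, 0.0558, 0.156]
ee_rot: [-1.568, 0.0, 1.573]
wrist_force: [0.5, 0.0, -0.3]
grip_width: 0.0847
```

>>> arm_command --steps '[[7,[0,0,0],[0,0,0]],[6,[0,0,0],[0,0,0]],[5,[0,0,0],[0,0,0]],[4.3,[0,0,0],[0,0,0]],[3.5,[0,0,0],[0,0,0]]]' --grip_force 40

```text
t: 3.13
eef_pos: [0.4473, 0.055, 0.1594]
ee_rot: [-1.574, -0.001, 1.571]
wrist_force: [-0.2, 0.2, 6.5]
grip_width: 0.043
```

>>> arm_command --steps '[[3.0,[0,0,0],[0,0,0]],[3,[0,0,0],[0,0,0]],[3,[0,0,0],[0,0,0]]]'

```text
t: 3.38
eef_pos: [0.4473, 0.055, 0.1594]
ee_rot: [-1.574, -0.001, 1.571]
wrist_force: [-0.8, 0.7, 7.1]
grip_width: 0.0429
```

Run:
```python
from tl import *
st()
```

```text
t 3.38 pos [0.4473 0.055  0.1594] q [-0.22  0.53 -0.04  2.34  0.07  0.27  1.25] F [-0.8  0.7  7.1] w 0.0429 rot [-1.574e+00 -1.000e-03  1.571e+00]
[[-0.0, 0.003, -1.0], [1.0, 0.001, -0.0], [0.001, -1.0, -0.003]]
```

>>> arm_command --steps '[[3,[0,-1,0],[0,0,0]],[3,[0,-2.5,0],[0,0,0]],[3,[0,-4.5,0],[0,0,0]],[3,[0,-7,0],[0,0,0]],[3,[0,-9,0],[0,0,0]]]'

```text
t: 3.8
eef_pos: [0.4465, 0.0548, 0.2501]
ee_rot: [-1.572, -0.0, 1.571]
wrist_force: [0.5, 0.3, -1.0]
grip_width: 0.0427
```

Run:
```python
from tl import *
st()
for n in ("side","wrist"):
    c=bot.get_calibration(n);p,d=bot.read_camera(n)
    np.savez(n+"3.npz",p=p,d=d,**{k:np.array(v) for k,v in c.items()})
    if n=="side":
        p=cv2.resize(np.ascontiguousarray(p[140:300,230:420]),None,fx=3.5,fy=3.5,interpolation=cv2.INTER_CUBIC)
    cv2.imwrite(f"pics/{n}3.png",p[:,:,::-1])
st()
```

```text
t 3.80 pos [0.4465 0.0548 0.2501] q [-0.2   0.36 -0.06  2.26  0.04  0.52  1.27] F [ 0.5  0.3 -1. ] w 0.0427 rot [-1.572 -0.     1.571]
[[-0.0, 0.001, -1.0], [1.0, 0.0, -0.0], [0.0, -1.0, -0.001]]
t 3.90 pos [0.4477 0.0549 0.2514] q [-0.2   0.36 -0.06  2.26  0.04  0.52  1.27] F [ 0.8  1.  -1.5] w 0.0431 rot [-1.577e+00 -1.000e-03  1.570e+00]
[[0.0, 0.006, -1.0], [1.0, 0.001, 0.0], [0.001, -1.0, -0.006]]
```

View pics/side3.png

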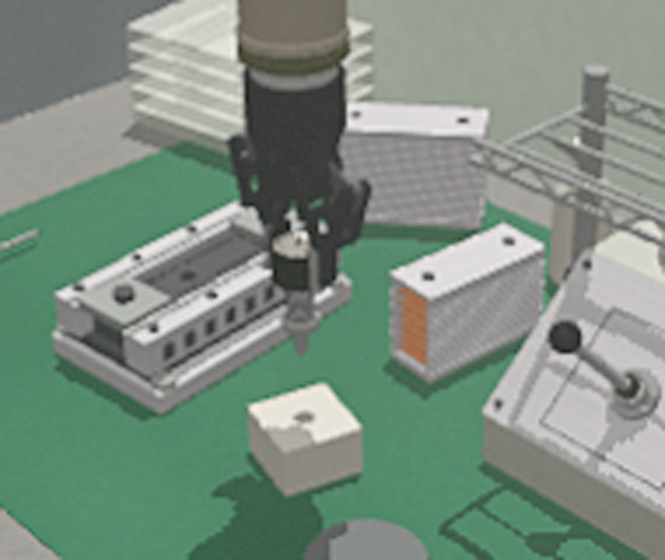

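View pics/wrist3.png

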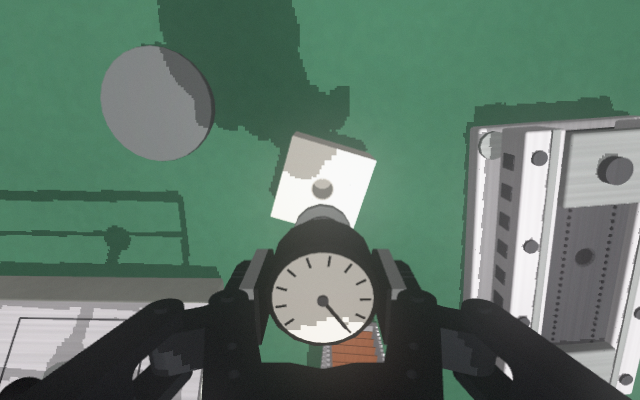

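Run:
```python
from h import *
w=load("wrist3.npz");s=load("side3.npz")
print("dial",onz(w,[(322.5,298)],.2507-.0425).round(4), depthpt(w,[(300,290),(340,285),(322,310)]).round(4))
print("port",onz(w,(584.5,257),.064).round(4), "hole",onz(w,(322,188),.045).round(4))
def zs(x,y): return (230+(x+.5)/3.5-.5, 140+(y+.5)/3.5-.5)
print("tip side",zs(302,350), proj(s,[.447,.0548,.108]), "tip y-line", depthpt(s,[zs(300,338),zs(292,243)]).round(4))
print("hole side",onz(s,zs(304,416),.045).round(4),"port side",onz(s,zs(189,275),.064).round(4))
```

```text
dial [[0.4482 0.0556 0.2082]] [[0.4423 0.0475 0.2125]
 [0.4407 0.0619 0.2117]
 [0.4507 0.0554 0.2123]]
port [[0.4993 0.2726 0.064 ]] hole [[0.4455 0.0556 0.045 ]]
tip side (315.92857142857144, 239.64285714285714) [[315.95331664 239.27632194]] tip y-line [[0.4418 0.051  0.1225]
 [0.4437 0.059  0.205 ]]
hole side [[0.444  0.0515 0.045 ]] port side [[0.4969 0.2655 0.064 ]]
```

>>> arm_command --steps '[[3,[3,0,-0.7],[0,0,0]],[3,[7,0,-1.7],[0,0,0]],[3,[11,0,-2.7],[0,0,0]],[3,[15,0,-3.7],[0,0,0]],[3,[18.5,0,-4.5],[0,0,0]]]'

```text
t: 4.32
eef_pos: [0.4917, 0.2425, 0.2479]
ee_rot: [-1.572, -0.001, 1.572]
wrist_force: [-0.7, 0.1, -1.3]
grip_width: 0.043
```

>>> arm_command --steps '[[3,[2.2,0,-0.5],[0,0,0]],[3,[3.2,0,-0.7],[0,0,0]],[3,[3.2,0,-0.7],[0,0,0]],[3,[3.2,0,-0.7],[0,0,0]]]'

```text
t: 4.65
eef_pos: [0.498, 0.2709, 0.2474]
ee_rot: [-1.57, 0.001, 1.571]
wrist_force: [-0.5, -0.1, -1.2]
grip_width: 0.0428
```

Run:
```python
from tl import *
st()
for n in ("side","wrist"):
    c=bot.get_calibration(n);p,d=bot.read_camera(n)
    np.savez(n+"4.npz",p=p,d=d,**{k:np.array(v) for k,v in c.items()})
    if n=="side":
        p=cv2.resize(np.ascontiguousarray(p[140:300,210:400]),None,fx=3.5,fy=3.5,interpolation=cv2.INTER_CUBIC)
    cv2.imwrite(f"pics/{n}4.png",p[:,:,::-1])
st()
```

```text
t 4.65 pos [0.498  0.2709 0.2474] q [-0.57  0.48 -0.05  2.02  0.04  0.64  0.93] F [-0.5 -0.1 -1.2] w 0.0428 rot [-1.570e+00  1.000e-03  1.571e+00]
[[-0.0, -0.001, -1.0], [1.0, -0.001, -0.0], [-0.001, -1.0, 0.001]]
t 4.75 pos [0.4983 0.2697 0.2477] q [-0.56  0.48 -0.05  2.02  0.04  0.64  0.93] F [ 1.   0.5 -1.3] w 0.0425 rot [-1.570e+00  1.000e-03  1.569e+00]
[[0.002, -0.001, -1.0], [1.0, -0.001, 0.002], [-0.001, -1.0, 0.001]]
```

View pics/side4.png

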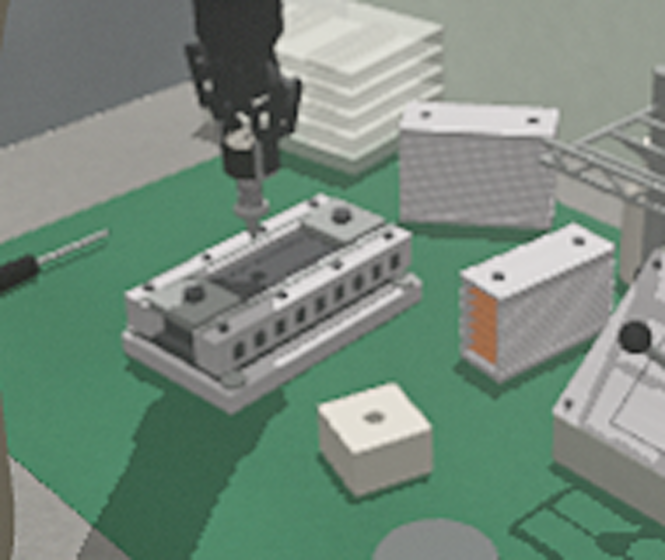

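View pics/wrist4.png

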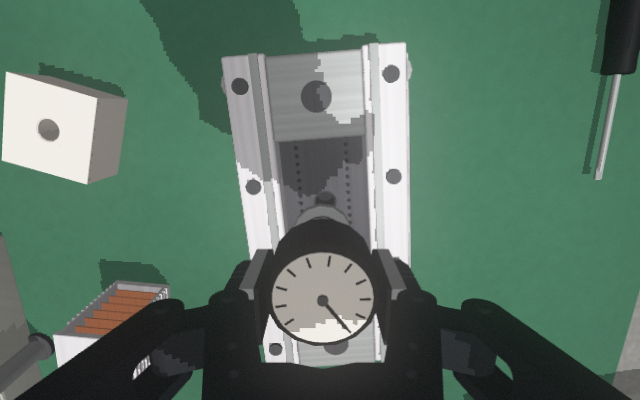

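Run:
```python
from h import *
w=load("wrist4.npz");s=load("side4.npz")
p=np.array([.4981,.2703,.2475])
for z in (.105,.064): print(proj(w,[p[0],p[1],z]))
print(onz(w,[(326,200),(324,199)],.064), "hole",onz(w,(48.5,130),.045))
a=cv2.resize(np.ascontiguousarray(w["p"][170:240,270:380]),None,fx=6,fy=6,interpolation=cv2.INTER_CUBIC);cv2.imwrite("pics/w4z.png",a[:,:,::-1])
def zs(x,y): return (210+(x+.5)/3.5-.5, 140+(y+.5)/3.5-.5)
print("tip side",zs(255,235),proj(s,[p[0],p[1],.105]), "port",zs(257,277), proj(s,[p[0],p[1],.064]),onz(s,zs(257,277),.064))
```

```text
[[322.15289884 216.60180863]]
[[322.23563159 199.86903355]]
[[0.49820278 0.27315251 0.064     ]
 [0.49741801 0.27163614 0.064     ]] hole [[0.44650186 0.05585803 0.045     ]]
tip side (282.5, 206.78571428571428) [[282.21040818 206.49988924]] port (283.07142857142856, 218.78571428571428) [[283.00973567 217.53031412]] [[0.49338461 0.26406627 0.064     ]]
```

View pics/w4z.png

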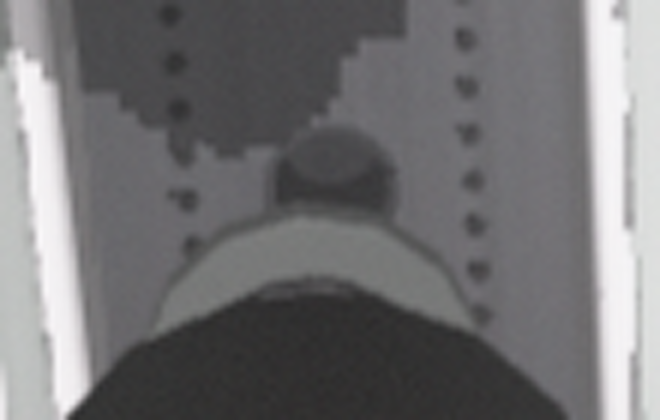

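>>> arm_command --steps '[[3,[0.25,1,0],[0,0,0]],[3,[0.25,2.5,0],[0,0,0]],[3,[0.25,3.5,0],[0,0,0]],[3,[0.25,4,0],[0,0,0]],[3,[0.25,4.5,0],[0,0,0]]]'

```text
t: 5.17
eef_pos: [0.4984, 0.2736, 0.202]
ee_rot: [-1.57, 0.001, 1.57]
wrist_force: [-0.1, 0.2, -1.5]
grip_width: 0.0431
```

>>> arm_command --steps '[[3,[0,0.3,0],[0,0,0]],[3,[0,0.6,0],[0,0,0]],[3,[0,0.6,0],[0,0,0]]]'

```text
t: 5.42
eef_pos: [0.499, 0.2735, 0.1966]
ee_rot: [-1.571, 0.001, 1.57]
wrist_force: [2.8, -3.3, -3.6]
grip_width: 0.043
```

>>> arm_command --steps '[[3,[-0.1,0.2,-0.1],[0,0,0]],[3,[-0.1,0.4,-0.1],[0,0,0]],[3,[-0.1,0.4,-0.1],[0,0,0]]]'

```text
t: 5.67
eef_pos: [0.4996, 0.2733, 0.1928]
ee_rot: [-1.571, -0.0, 1.571]
wrist_force: [1.9, -2.8, -1.4]
grip_width: 0.043
```

>>> arm_command --steps '[[3,[-0.1,0.3,-0.1],[0,0,0]],[3,[-0.1,0.6,-0.1],[0,0,0]],[3,[-0.1,0.6,-0.1],[0,0,0]]]'

```text
t: 5.92
eef_pos: [0.5001, 0.2727, 0.1863]
ee_rot: [-1.57, -0.0, 1.571]
wrist_force: [0.2, -0.2, -1.8]
grip_width: 0.0429
```

Lateral forces have gone, so the tip is in the port; press on down.

>>> arm_command --steps '[[3,[0,0.3,0],[0,0,0]],[3,[0,0.5,0],[0,0,0]],[3,[0,0.5,0],[0,0,0]]]'

```text
t: 6.17
eef_pos: [0.5003, 0.2725, 0.1814]
ee_rot: [-1.57, 0.0, 1.571]
wrist_force: [0.6, 1.4, -0.6]
grip_width: 0.0428
```

>>> arm_command --steps '[[3,[0,0.3,0],[0,0,0]],[3,[0,0.3,0],[0,0,0]]]'

```text
t: 6.33
eef_pos: [0.5005, 0.2724, 0.1786]
ee_rot: [-1.571, -0.0, 1.571]
wrist_force: [0.3, 0.3, -1.1]
grip_width: 0.0431
```

>>> arm_command --steps '[[3,[0,0.2,0],[0,0,0]],[3,[0,0.3,0],[0,0,0]],[3,[0,0.3,0],[0,0,0]]]'

```text
t: 6.58
eef_pos: [0.5008, 0.2724, 0.1783]
ee_rot: [-1.572, -0.001, 1.571]
wrist_force: [-6.0, -3.6, 28.7]
grip_width: 0.043
```

>>> arm_command --steps '[[3,[0,0.3,0],[0,0,0]],[3,[0,0.3,0],[0,0,0]]]'

```text
t: 6.75
eef_pos: [0.5019, 0.2723, 0.1766]
ee_rot: [-1.575, -0.002, 1.57]
wrist_force: [-5.7, -5.7, 39.5]
grip_width: 0.043
```

>>> arm_command --steps '[[3,[0,-0.4,0],[0,0,0]],[4.6,[0,-0.4,0],[0,0,0]],[6,[0,-0.4,0],[0,0,0]],[8,[0,-0.4,0],[0,0,0]],[8.5,[0,-0.4,0],[0,0,0]]]' --grip_force 20

```text
t: 7.17
eef_pos: [0.5004, 0.2724, 0.1764]
ee_rot: [-1.57, 0.0, 1.571]
wrist_force: [0.1, -0.1, 0.9]
grip_width: 0.0795
```

>>> arm_command --steps '[[8.5,[0,-1,0],[0,0,0]],[8.5,[0,-3.5,0],[0,0,0]],[8.5,[0,-7,0],[0,0,0]],[8.5,[0,-10,0],[0,0,0]],[8.5,[0,-12,0],[0,0,0]]]'

```text
t: 7.58
eef_pos: [0.501, 0.2726, 0.3002]
ee_rot: [-1.573, -0.001, 1.571]
wrist_force: [1.0, 0.1, 0.2]
grip_width: 0.085
```

Run:
```python
from tl import *
st()
for n in ("side","wrist"):
    c=bot.get_calibration(n);p,d=bot.read_camera(n)
    np.savez(n+"5.npz",p=p,d=d,**{k:np.array(v) for k,v in c.items()})
    if n=="side":
        p=cv2.resize(np.ascontiguousarray(p[140:300,210:400]),None,fx=3.5,fy=3.5,interpolation=cv2.INTER_CUBIC)
    cv2.imwrite(f"pics/{n}5.png",p[:,:,::-1])
st()
```

```text
t 7.58 pos [0.501  0.2726 0.3002] q [-0.56  0.42 -0.05  1.96  0.03  0.76  0.94] F [1.  0.1 0.2] w 0.0850 rot [-1.573e+00 -1.000e-03  1.571e+00]
[[-0.0, 0.002, -1.0], [1.0, 0.001, -0.0], [0.001, -1.0, -0.002]]
t 7.68 pos [0.5017 0.273  0.3009] q [-0.56  0.42 -0.05  1.96  0.03  0.76  0.94] F [ 0.9 -0.4  0.3] w 0.0848 rot [-1.576 -0.003  1.571]
[[0.0, 0.005, -1.0], [1.0, 0.003, 0.0], [0.003, -1.0, -0.005]]
```

View pics/side5.png

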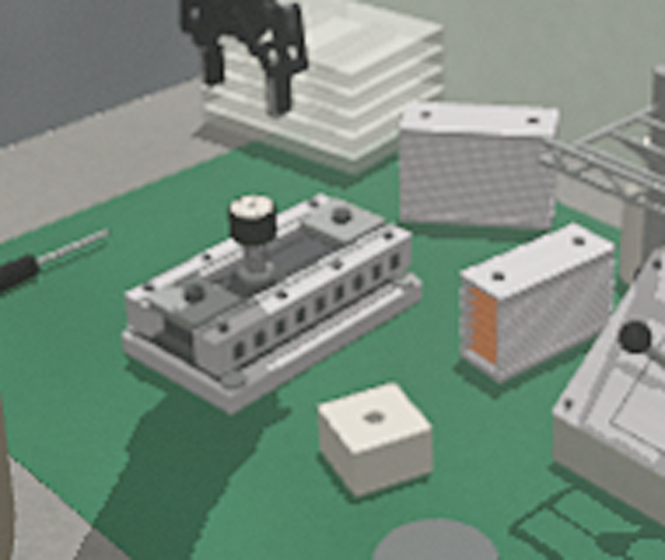

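View pics/wrist5.png

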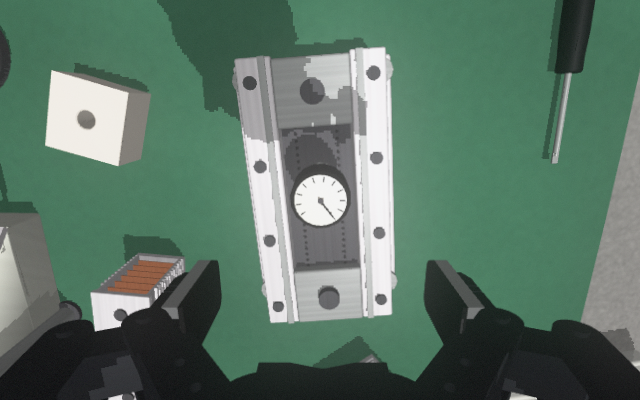

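Run:
```python
from h import *
w=load("wrist5.npz");s=load("side5.npz")
q=[(u,v) for u in range(304,338,3) for v in range(186,216,3)]
P=depthpt(w,q); P=P[abs(P[:,2]-.136)<.02]; A=np.c_[P[:,:2]-P[:,:2].mean(0),np.ones(len(P))]
print(np.linalg.lstsq(A,P[:,2],rcond=None)[0], "n",len(P))
def zs(x,y): return (210+(x+.5)/3.5-.5, 140+(y+.5)/3.5-.5)
print(two(w,(320,200),s,zs(253,206)), depthpt(s,zs(253,207)))
```

```text
[-0.0037105  -0.00452438  0.13741858] n 119
(array([0.50019001, 0.27248589, 0.13213267]), np.float64(0.0011308738266662273)) [[0.49636439 0.26650069 0.13514519]]
```

>>> arm_command --steps '[[6,[-3,0,0.5],[0,0,0]],[3,[-7,0,1],[0,0,0]],[0,[-11,0,1.5],[0,0,0]],[0,[-15,0,2.2],[0,0,0]],[0,[-19,0,3],[0,0,0]]]'

```text
t: 8.1
eef_pos: [0.4698, 0.0807, 0.2964]
ee_rot: [-1.57, 0.0, 1.572]
wrist_force: [0.9, -1.5, 0.6]
grip_width: 0.0253
```

>>> arm_command --steps '[[0,[-4,-0.3,0.5],[-0.05,0,0]],[0,[-8,-0.6,1],[-0.12,0,0]],[0,[-12,-1,1.5],[-0.2,0,0]],[0,[-15,-1.5,2],[-0.3,0,0]],[0,[-15,-2,2],[-0.4,0,0]]]'

```text
t: 8.52
eef_pos: [0.4488, -0.0735, 0.317]
ee_rot: [-1.974, 0.003, 1.563]
wrist_force: [1.0, 1.1, -0.6]
grip_width: -0.0001
```

Run:
```python
from tl import *
s,R=st(); print(np.array(s["q"])[[1,3,5]].sum())
```

```text
t 8.52 pos [ 0.4488 -0.0735  0.317 ] q [ 0.08  0.17 -0.04  2.39 -0.02  0.18  1.62] F [ 1.   1.1 -0.6] w -0.0001 rot [-1.974  0.003  1.563]
[[0.008, 0.393, -0.92], [1.0, -0.006, 0.007], [-0.003, -0.92, -0.393]]
2.7384675522773434
```

Run:
```python
import numpy as np
L1,L2,d,hs=.66,.436,.264,.276
def ik(tip,th):
    r=np.hypot(tip[0],tip[1]); f=d+.073
    x=tip[0]-f*np.sin(th); rw=np.hypot(x,tip[1]); z=tip[2]+f*np.cos(th)-hs
    D=np.hypot(rw,z); q4=np.arccos((D*D-L1*L1-L2*L2)/(2*L1*L2))
    al=np.arctan2(rw,z); q2=al-np.arctan2(L2*np.sin(q4),L1+L2*np.cos(q4))
    return q2,q4,np.pi-th-q2-q4,D
for th in (0,20,25,30,33,36,40,45):
    print(th,np.round(ik((.5505,-.1,.143),np.radians(th)),3))
```

```text
0 [0.519 2.061 0.561 0.596]
20 [0.459 2.321 0.012 0.483]
25 [ 0.464  2.387 -0.146  0.454]
30 [ 0.48   2.453 -0.315  0.426]
33 [ 0.496  2.493 -0.423  0.409]
36 [ 0.517  2.532 -0.536  0.392]
40 [ 0.554  2.585 -0.696  0.37 ]
45 [ 0.618  2.649 -0.911  0.344]
```

>>> arm_command --steps '[[0,[0,0,0],[0,0,-0.05]],[0,[0,0,0],[0,0,-0.1]],[0,[0,0,0],[0,0,-0.1]]]'

```text
t: 8.77
eef_pos: [0.45, -0.0672, 0.3167]
ee_rot: [-1.972, -0.094, 1.612]
wrist_force: [1.7, -0.6, -0.0]
grip_width: 0.0001
```

Run:
```python
from tl import *
s,R=st(); print(np.array(s["q"])[[1,3,5]].sum())
```

```text
t 8.77 pos [ 0.45   -0.0672  0.3167] q [ 0.43  0.2  -0.38  2.36 -0.26  0.21  1.91] F [ 1.7 -0.6 -0. ] w 0.0001 rot [-1.972 -0.094  1.612]
[[-0.041, 0.387, -0.921], [0.995, 0.102, -0.001], [0.094, -0.916, -0.389]]
2.7714226634970416
```

```bash
cat > circ.py <<'E'
from tl import *
import sys
def pose(dr):
    y=dr/np.linalg.norm(dr); x=np.array([0,1,0])-y[1]*y; x/=np.linalg.norm(x)
    return Ro.from_matrix(np.c_[x,y,np.cross(x,y)])
def circ(phi,tau=.58,rho=.22,W=np.array([.345,-.072,.56]),d=.264):
    f=np.array([np.sin(tau),-.03,-np.cos(tau)]);f/=np.linalg.norm(f)
    a=np.array([-np.cos(tau),0,-np.sin(tau)]);b=np.array([0,-1.,0])
    dr=np.cos(rho)*f+np.sin(rho)*(np.cos(phi)*a+np.sin(phi)*b)
    return W+d*dr,pose(dr)
if __name__=="__main__":
    for k in sys.argv[1:]:
        X,R=circ(np.radians(float(k))); print(k,X.round(3)); to(X,R)
E
python3 circ.py 45 90 135
```

```text
45 [ 0.452 -0.12   0.322]
t 8.77 pos [ 0.45   -0.0672  0.3167] q [ 0.43  0.2  -0.38  2.36 -0.26  0.21  1.91] F [ 1.7 -0.6 -0. ] w 0.0001 rot [-1.972 -0.094  1.612]
[[-0.041, 0.387, -0.921], [0.995, 0.102, -0.001], [0.094, -0.916, -0.389]]
shift cm [-5.25 -0.98 -0.4 ] turn [-0.0237  0.002   0.2861]
90 [ 0.486 -0.137  0.345]
t 8.77 pos [ 0.45   -0.0672  0.3167] q [ 0.43  0.2  -0.38  2.36 -0.26  0.21  1.91] F [ 1.7 -0.6 -0. ] w 0.0001 rot [-1.972 -0.094  1.612]
[[-0.041, 0.387, -0.921], [0.995, 0.102, -0.001], [0.094, -0.916, -0.389]]
shift cm [-6.86 -1.88 -4.41] turn [-0.1809  0.0142  0.35  ]
135 [ 0.52  -0.12   0.367]
t 8.77 pos [ 0.45   -0.0672  0.3167] q [ 0.43  0.2  -0.38  2.36 -0.26  0.21  1.91] F [ 1.7 -0.6 -0. ] w 0.0001 rot [-1.972 -0.094  1.612]
[[-0.041, 0.387, -0.921], [0.995, 0.102, -0.001], [0.094, -0.916, -0.389]]
shift cm [-5.11 -2.44 -8.42] turn [-0.3383  0.0148  0.2836]
```

```bash
sed -i 's/W=np.array(\[.345,-.072,.56\])/W=np.array([.345,.06,.58])/; s/-.03,-np.cos/.03,-np.cos/' circ.py; python3 circ.py 20 60 90 | grep -v "\[\["
```

```text
20 [0.441 0.048 0.335]
t 8.77 pos [ 0.45   -0.0672  0.3167] q [ 0.43  0.2  -0.38  2.36 -0.26  0.21  1.91] F [ 1.7 -0.6 -0. ] w 0.0001 rot [-1.972 -0.094  1.612]
shift cm [11.67 -0.85  0.12] turn [0.0266 0.0017 0.1478]
60 [0.462 0.018 0.349]
t 8.77 pos [ 0.45   -0.0672  0.3167] q [ 0.43  0.2  -0.38  2.36 -0.26  0.21  1.91] F [ 1.7 -0.6 -0. ] w 0.0001 rot [-1.972 -0.094  1.612]
shift cm [ 8.71 -1.61 -2.37] turn [-0.0693  0.003   0.2636]
90 [0.486 0.01  0.365]
t 8.77 pos [ 0.45   -0.0672  0.3167] q [ 0.43  0.2  -0.38  2.36 -0.26  0.21  1.91] F [ 1.7 -0.6 -0. ] w 0.0001 rot [-1.972 -0.094  1.612]
shift cm [ 7.99 -2.21 -5.2 ] turn [-0.181  0.009  0.293]
```

>>> arm_command --steps '[[0,[3,-0.4,0],[0.0,0,0.05]],[0,[6.5,-0.7,0],[0,0,0.1]],[0,[10,-0.9,0],[0,0,0.15]],[0,[10,-1.2,-0.8],[0,0,0.2]],[0,[9,-1.5,-2],[-0.05,0,0.24]]]'

```text
t: 9.18
eef_pos: [0.4483, -0.0207, 0.3217]
ee_rot: [-1.947, 0.023, 1.565]
wrist_force: [-0.2, 1.1, -0.7]
grip_width: 0.0003
```

```bash
python3 circ.py 60 90 120 150 | grep -v "\[\["
```

```text
60 [0.462 0.018 0.349]
t 9.18 pos [ 0.4483 -0.0207  0.3217] q [-0.23  0.15  0.13  2.39  0.19  0.23  1.29] F [-0.2  1.1 -0.7] w 0.0003 rot [-1.947  0.023  1.565]
shift cm [ 3.79 -2.1  -2.29] turn [-0.0921  0.0121  0.1378]
90 [0.486 0.01  0.365]
t 9.18 pos [ 0.4483 -0.0207  0.3217] q [-0.23  0.15  0.13  2.39  0.19  0.23  1.29] F [-0.2  1.1 -0.7] w 0.0003 rot [-1.947  0.023  1.565]
shift cm [ 3.   -2.67 -5.1 ] turn [-0.2028  0.0255  0.1676]
120 [0.51  0.018 0.38 ]
t 9.18 pos [ 0.4483 -0.0207  0.3217] q [-0.23  0.15  0.13  2.39  0.19  0.23  1.29] F [-0.2  1.1 -0.7] w 0.0003 rot [-1.947  0.023  1.565]
shift cm [ 3.75 -3.27 -7.93] turn [-0.3141  0.0327  0.1372]
150 [0.528 0.039 0.392]
t 9.18 pos [ 0.4483 -0.0207  0.3217] q [-0.23  0.15  0.13  2.39  0.19  0.23  1.29] F [-0.2  1.1 -0.7] w 0.0003 rot [-1.947  0.023  1.565]
shift cm [  5.84  -3.75 -10.  ] turn [-0.3949  0.0241  0.0566]
```

>>> arm_command --steps '[[0,[2,-1,-1],[-0.03,0,0.07]],[0,[3.5,-2.1,-2.2],[-0.09,0.01,0.13]],[0,[3.5,-2.3,-3.5],[-0.15,0.02,0.16]],[0,[3,-2.6,-5],[-0.2,0.02,0.17]],[0,[3,-2.6,-5],[-0.2,0.02,0.17]]]'

```text
t: 9.6
eef_pos: [0.4799, 0.0081, 0.3576]
ee_rot: [-2.107, 0.153, 1.488]
wrist_force: [0.0, -0.4, 0.1]
grip_width: -0.0001
```

```bash
python3 circ.py 60 90 120 150 | grep -v "\[\["
```

```text
60 [0.462 0.018 0.349]
t 9.60 pos [0.4799 0.0081 0.3576] q [-0.82  0.14  0.6   2.38  0.92  0.27  0.44] F [ 0.  -0.4  0.1] w -0.0001 rot [-2.107  0.153  1.488]
shift cm [ 0.95 -0.31  1.98] turn [ 0.061  -0.0042 -0.0123]
90 [0.486 0.01  0.365]
t 9.60 pos [0.4799 0.0081 0.3576] q [-0.82  0.14  0.6   2.38  0.92  0.27  0.44] F [ 0.  -0.4  0.1] w -0.0001 rot [-2.107  0.153  1.488]
shift cm [ 0.14 -0.31 -0.89] turn [-0.0486  0.0151  0.0181]
120 [0.51  0.018 0.38 ]
t 9.60 pos [0.4799 0.0081 0.3576] q [-0.82  0.14  0.6   2.38  0.92  0.27  0.44] F [ 0.  -0.4  0.1] w -0.0001 rot [-2.107  0.153  1.488]
shift cm [ 0.86 -0.59 -3.77] turn [-0.1587  0.0329 -0.0116]
150 [0.528 0.039 0.392]
t 9.60 pos [0.4799 0.0081 0.3576] q [-0.82  0.14  0.6   2.38  0.92  0.27  0.44] F [ 0.  -0.4  0.1] w -0.0001 rot [-2.107  0.153  1.488]
shift cm [ 2.91 -1.05 -5.89] turn [-0.2393  0.0366 -0.0921]
```

>>> arm_command --steps '[[0,[0.1,-0.3,-0.9],[-0.05,0.01,0.02]],[0,[0.3,-0.4,-2],[-0.09,0.02,0.01]],[0,[0.9,-0.6,-3.7],[-0.15,0.03,-0.01]],[0,[1.7,-0.8,-4.8],[-0.2,0.035,-0.05]],[0,[2.9,-1,-5.9],[-0.24,0.035,-0.09]]]'

```text
t: 10.02
eef_pos: [0.519, 0.0271, 0.385]
ee_rot: [-2.306, 0.094, 1.491]
wrist_force: [-0.0, -0.3, 0.5]
grip_width: 0.0002
```

```bash
python3 circ.py 120 150 180 | grep -v "\[\["
```

```text
120 [0.51  0.018 0.38 ]
t 10.02 pos [0.519  0.0271 0.385 ] q [-0.92  0.14  0.7   2.39  1.79  0.21 -0.45] F [-0.  -0.3  0.5] w 0.0002 rot [-2.306  0.094  1.491]
shift cm [-0.94 -0.13  0.97] turn [ 0.0397 -0.0025  0.0383]
150 [0.528 0.039 0.392]
t 10.02 pos [0.519  0.0271 0.385 ] q [-0.92  0.14  0.7   2.39  1.79  0.21 -0.45] F [-0.  -0.3  0.5] w 0.0002 rot [-2.306  0.094  1.491]
shift cm [ 1.18 -0.07 -1.12] turn [-0.0398  0.0072 -0.0427]
180 [0.534 0.068 0.396]
t 10.02 pos [0.519  0.0271 0.385 ] q [-0.92  0.14  0.7   2.39  1.79  0.21 -0.45] F [-0.  -0.3  0.5] w 0.0002 rot [-2.306  0.094  1.491]
shift cm [ 4.05 -0.31 -1.89] turn [-0.0689  0.0064 -0.152 ]
```

>>> arm_command --steps '[[0,[1,-0.1,-1],[-0.05,0,-0.04]],[0,[2,-0.2,-1.5],[-0.08,0,-0.08]],[0,[3,-0.3,-1.9],[-0.1,0,-0.12]],[0,[4,-0.3,-2],[-0.12,0,-0.15]],[0,[4,-0.3,-2],[-0.12,0,-0.15]]]'

```text
t: 10.43
eef_pos: [0.535, 0.067, 0.3966]
ee_rot: [-2.421, -0.013, 1.598]
wrist_force: [-0.3, -0.6, -0.3]
grip_width: -0.0002
```

```bash
python3 circ.py 180 | grep -v "\[\["
```

```text
180 [0.534 0.068 0.396]
t 10.43 pos [0.535  0.067  0.3966] q [-0.58  0.14  0.29  2.4   2.47  0.27 -1.14] F [-0.3 -0.6 -0.3] w -0.0002 rot [-2.421 -0.013  1.598]
shift cm [ 0.07 -0.02  0.08] turn [ 0.0498  0.01   -0.0005]
```

```bash
python3 -c "
from circ import *
R=pose(np.array([.565,0,-.825]))
to([.49,.05,.30],R);to([.505,.03,.21],R)" | grep -v "\[\["
```

```text
t 10.43 pos [0.535  0.067  0.3966] q [-0.58  0.14  0.29  2.4   2.47  0.27 -1.14] F [-0.3 -0.6 -0.3] w -0.0002 rot [-2.421 -0.013  1.598]
shift cm [-1.7   2.95 10.25] turn [0.2495 0.0121 0.0278]
t 10.43 pos [0.535  0.067  0.3966] q [-0.58  0.14  0.29  2.4   2.47  0.27 -1.14] F [-0.3 -0.6 -0.3] w -0.0002 rot [-2.421 -0.013  1.598]
shift cm [-3.86  9.95 16.04] turn [0.2495 0.0121 0.0278]
```

>>> arm_command --steps '[[0,[-0.5,1,3],[0,0,0]],[0,[-1,2.5,6],[0.02,0,0.01]],[0,[-1.7,4,9],[0.06,0,0.02]],[0,[-2.5,5.5,11.5],[0.1,0.01,0.03]],[0,[-3,7.5,13.5],[0.15,0.01,0.03]]]'

```text
t: 10.85
eef_pos: [0.503, 0.0359, 0.2446]
ee_rot: [-2.269, 0.006, 1.565]
wrist_force: [0.4, 0.3, 0.3]
grip_width: -0.0
```

```bash
python3 -c "
from circ import *
R=pose(np.array([.565,0,-.825]))
to([.505,.03,.21],R)" | grep -v "\[\["
```

```text
t 10.85 pos [0.503  0.0359 0.2446] q [-0.3   0.42  0.04  2.56  2.81  0.53 -1.5 ] F [0.4 0.3 0.3] w -0.0000 rot [-2.269  0.006  1.565]
shift cm [-0.57  2.78  2.06] turn [ 0.0976 -0.0006 -0.0084]
```

>>> arm_command --steps '[[0,[-0.2,1,0.6],[0.05,0,0]],[0,[-0.4,2,1.2],[0.1,0,0]],[0,[-0.5,2.8,2],[0.1,0,-0.01]],[0,[-0.5,2.8,2],[0.1,0,-0.01]]]'

```text
t: 11.18
eef_pos: [0.506, 0.0307, 0.2098]
ee_rot: [-2.168, -0.001, 1.572]
wrist_force: [0.1, -0.7, 0.4]
grip_width: 0.0002
```

Run:
```python
from circ import *
st()
for n in ("side","wrist"):
    c=bot.get_calibration(n);p,d=bot.read_camera(n)
    np.savez(n+"6.npz",p=p,d=d,**{k:np.array(v) for k,v in c.items()})
    cv2.imwrite(f"pics/{n}6.png",p[:,:,::-1])
R=pose(np.array([.565,0,-.825]))
to([.510,-.07,.2057],R)
```

```text
t 11.18 pos [0.506  0.0307 0.2098] q [-0.25  0.48  0.01  2.52  2.85  0.46 -1.51] F [ 0.1 -0.7  0.4] w 0.0002 rot [-2.168e+00 -1.000e-03  1.572e+00]
[[-0.001, 0.562, -0.827], [1.0, 0.002, -0.0], [0.001, -0.827, -0.562]]
t 11.28 pos [0.5058 0.0312 0.2112] q [-0.25  0.48  0.01  2.52  2.85  0.46 -1.51] F [-0.1  0.3 -0.8] w 0.0003 rot [-2.170e+00 -2.000e-03  1.572e+00]
[[-0.001, 0.564, -0.826], [1.0, 0.003, 0.0], [0.002, -0.826, -0.564]]
shift cm [-10.13   0.66  -0.04] turn [-0.0017 -0.0001  0.0027]
```

View pics/side6.png

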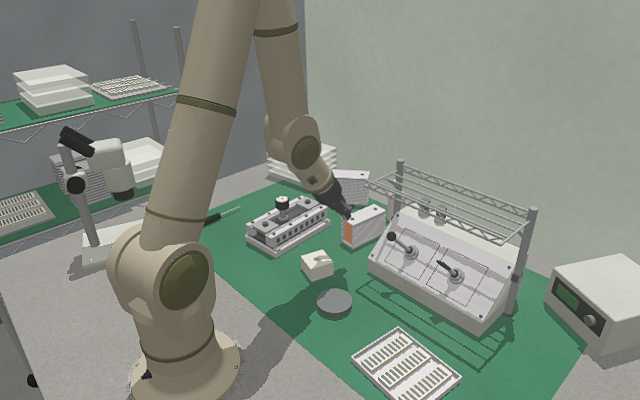

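View pics/wrist6.png

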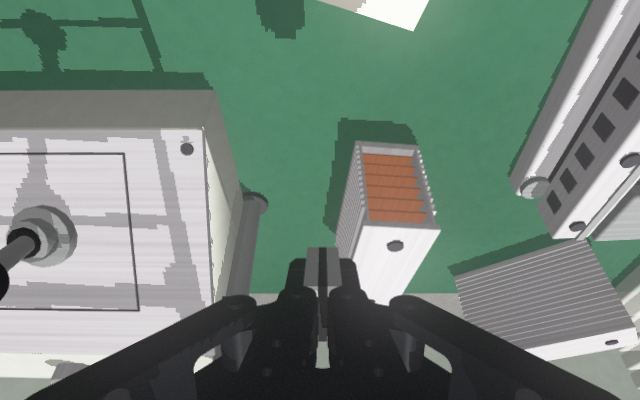

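>>> arm_command --steps '[[0,[-2,0,0],[0,0,0]],[0,[-4,0.2,0],[0,0,0]],[0,[-6,0.4,0],[0,0,0]],[0,[-7.5,0.5,0],[0,0,0]],[0,[-8,0.6,0],[0,0,0]]]'

```text
t: 11.7
eef_pos: [0.5096, -0.0503, 0.207]
ee_rot: [-2.172, -0.003, 1.57]
wrist_force: [0.7, -0.3, 0.1]
grip_width: 0.0003
```

Run:
```python
from circ import *
st()
for n in ("side","wrist"):
    c=bot.get_calibration(n);p,d=bot.read_camera(n)
    np.savez(n+"7.npz",p=p,d=d,**{k:np.array(v) for k,v in c.items()})
    if n=="side": p=cv2.resize(np.ascontiguousarray(p[120:320,310:540]),None,fx=3,fy=3,interpolation=cv2.INTER_CUBIC)
    cv2.imwrite(f"pics/{n}7.png",p[:,:,::-1])
```

```text
t 11.70 pos [ 0.5096 -0.0503  0.207 ] q [ 0.02  0.49 -0.05  2.51  3.08  0.46 -1.52] F [ 0.7 -0.3  0.1] w 0.0003 rot [-2.172 -0.003  1.57 ]
[[0.0, 0.566, -0.825], [1.0, 0.002, 0.002], [0.003, -0.825, -0.566]]
```

View pics/side7.png

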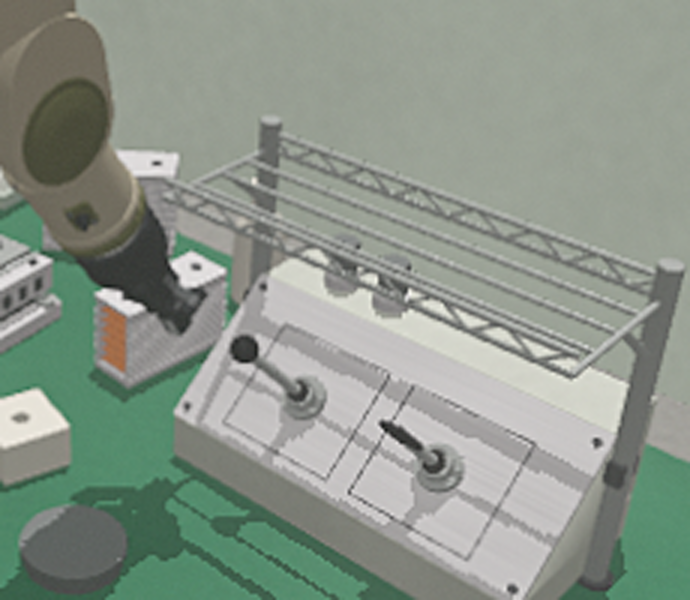

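View pics/wrist7.png

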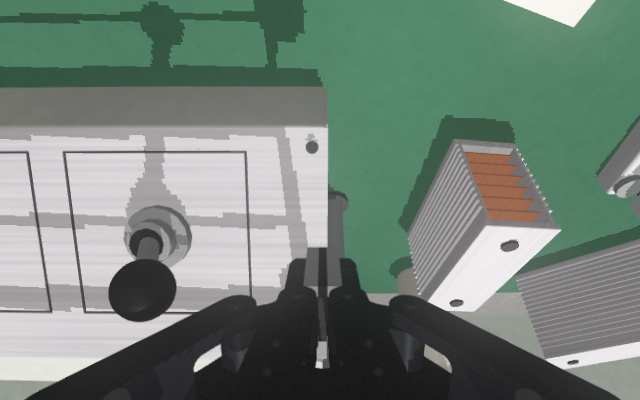

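Run:
```python
from h import *
w=load("wrist7.npz");s=load("side7.npz");t=load("top0.npz")
tp=(220+488.5/2.85-.5, 90+234.5/2.85-.5)
g=cv2.cvtColor(w["p"],cv2.COLOR_RGB2GRAY); m=np.zeros_like(g); m[255:330,95:190]=g[255:330,95:190]<50
n,l,st,cc=cv2.connectedComponentsWithStats(m); 
for i in range(1,n):
    if st[i][4]>500: print(st[i],cc[i])
wb=(142.5,290.5); sb=(310+244.5/3-.5,120+349.5/3-.5)
print(two(w,wb,s,sb),two(w,wb,t,tp),two(s,sb,t,tp))
tip=np.array([.5096,-.0503,.207])+.073*np.array([.566,.002,-.825]); print("tip",tip,proj(w,tip),proj(s,tip))
b=two(w,wb,s,sb)[0]; v=tip-b; n=np.array([-.643,0,.766]);u=np.array([.766,0,.643]); print("tip rel ball: n %.4f u %.4f y %.4f"%(v@n,v@u,v[1]))
```

```text
[ 109  260   67   61 3027] [142.00759828 289.27552032]
(array([ 0.54887595, -0.12634274,  0.15890664]), np.float64(0.003235857000633403)) (array([ 0.5485705 , -0.12660668,  0.1606197 ]), np.float64(0.00220067498181454)) (array([ 0.54798869, -0.12751035,  0.15811144]), np.float64(0.0012834907088974776))
tip [ 0.550918 -0.050154  0.146775] [[320.5174841  264.00112424]] [[369.54628657 227.81415897]]
tip rel ball: n -0.0106 u -0.0062 y 0.0762
```

>>> arm_command --steps '[[0,[-2,0,0],[0,0,0]],[0,[-4,0,0],[0,0,0]],[0,[-5,0,0],[0,0,0]],[0,[-5.5,0,0],[0,0,0]]]'

```text
t: 12.13
eef_pos: [0.5097, -0.102, 0.2064]
ee_rot: [-2.171, -0.005, 1.576]
wrist_force: [-5.4, 11.1, 8.3]
grip_width: -0.0005
```

>>> arm_command --steps '[[0,[-0.7,0,0],[0,0,0]],[0,[-1.4,0,0],[0,0,0]],[0,[-2,0,0],[0,0,0]]]'

```text
t: 12.38
eef_pos: [0.5097, -0.1206, 0.2061]
ee_rot: [-2.171, -0.005, 1.578]
wrist_force: [-2.7, 3.3, 1.6]
grip_width: 0.0003
```

>>> arm_command --steps '[[0,[-0.7,0,0],[0,0,0]],[0,[-1.4,0,0],[0,0,0]],[0,[-2,0,0],[0,0,0]]]'

```text
t: 12.63
eef_pos: [0.5105, -0.1432, 0.206]
ee_rot: [-2.172, -0.005, 1.574]
wrist_force: [-0.1, 0.3, 0.8]
grip_width: -0.0001
```

Run:
```python
from circ import *
st()
n="wrist";c=bot.get_calibration(n);p,d=bot.read_camera(n)
cv2.imwrite(f"pics/{n}8.png",p[:,:,::-1])
```

```text
t 12.63 pos [ 0.5105 -0.1432  0.206 ] q [ 0.32  0.5  -0.13  2.45  3.33  0.4  -1.54] F [-0.1  0.3  0.8] w -0.0001 rot [-2.172 -0.005  1.574]
[[-0.003, 0.566, -0.825], [1.0, 0.006, 0.0], [0.005, -0.825, -0.566]]
```

View pics/wrist8.png

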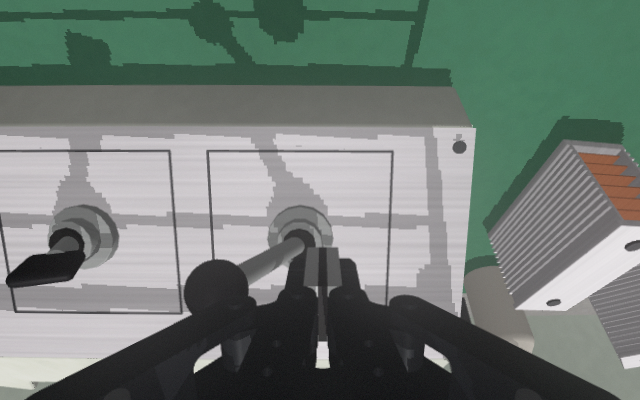

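>>> arm_command --steps '[[0,[2,0,0],[0,0,0]],[0,[5.5,0,0],[0,0,0]],[0,[9,0,0],[0,0,0]],[0,[12,0,0],[0,0,0]],[0,[14,0,0],[0,0,0]]]'

```text
t: 13.1
eef_pos: [0.5098, -0.0003, 0.2065]
ee_rot: [-2.172, -0.005, 1.575]
wrist_force: [0.6, 0.4, 0.5]
grip_width: 0.0004
```

Run:
```python
from circ import *
st()
for n in ("side","top"):
    c=bot.get_calibration(n);p,d=bot.read_camera(n)
    np.savez(n+"9.npz",p=p,d=d,**{k:np.array(v) for k,v in c.items()})
    if n=="side": p=cv2.resize(np.ascontiguousarray(p[140:340,230:530]),None,fx=2.66,fy=2.66,interpolation=cv2.INTER_CUBIC)
    else: p=cv2.resize(np.ascontiguousarray(p[90:290,150:500]),None,fx=2.28,fy=2.28,interpolation=cv2.INTER_CUBIC)
    cv2.imwrite(f"pics/{n}9.png",p[:,:,::-1])
st()
```

```text
t 13.10 pos [ 5.098e-01 -3.000e-04  2.065e-01] q [-0.13  0.49 -0.02  2.52  2.95  0.47 -1.52] F [0.6 0.4 0.5] w 0.0004 rot [-2.172 -0.005  1.575]
[[-0.005, 0.565, -0.825], [1.0, 0.007, -0.001], [0.005, -0.825, -0.565]]
t 13.20 pos [0.5101 0.001  0.2066] q [-0.13  0.49 -0.02  2.52  2.95  0.47 -1.52] F [ 0.5 -0.  -0.3] w -0.0002 rot [-2.172 -0.006  1.58 ]
[[-0.009, 0.565, -0.825], [1.0, 0.01, -0.004], [0.006, -0.825, -0.566]]
```

View pics/side9.png

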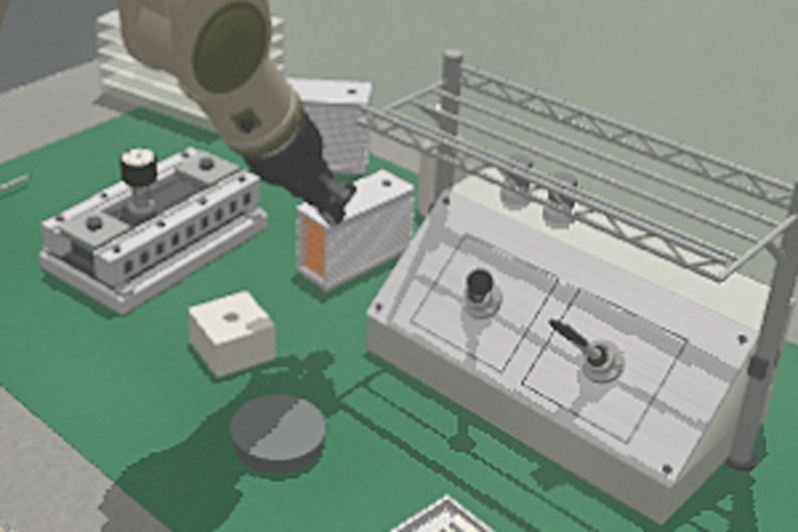

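View pics/top9.png

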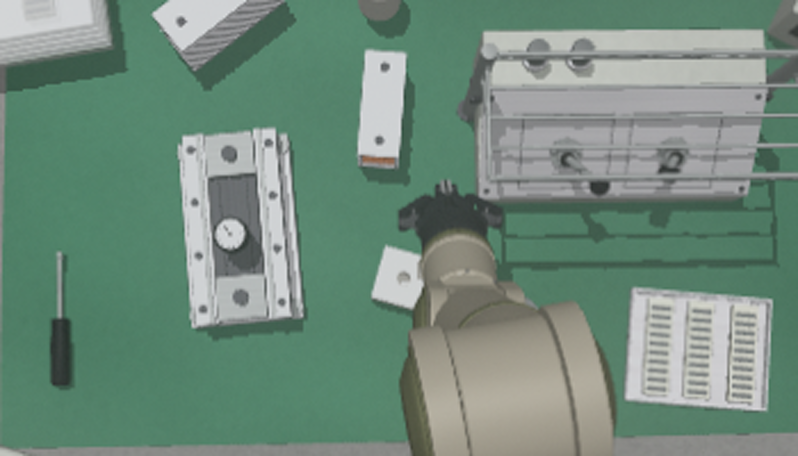

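Run:
```python
from h import *
s=load("side9.npz");t=load("top9.npz");s0=load("side0.npz")
print(two(s,(230+480.5/2.66-.5,140+282.5/2.66-.5),t,(150+599.5/2.28-.5,90+187.5/2.28-.5)))
P,Q=s["p"][235:285,425:475].astype(int),s0["p"][235:285,425:475].astype(int); print("paddle area diff",(abs(P-Q).max(2)>30).sum())
from workcell import bot
bot.finish_job()
```

```text
(array([ 0.54750325, -0.18892788,  0.15803617]), np.float64(0.00027571012800683606))
paddle area diff 0
the job is handed in; nothing more can be done
```

The job is done and handed in at about 13 s of the 67 s allowed.

**Gauge:** I lifted it from its block and lowered it into the test port at about (0.500, 0.272). The cameras showed the port, so I went straight to it. A light touch on the hole's edge showed me how far to correct. I pushed it home until the flange seated, with about 40 N upward at the wrist. After I let go it stood by itself: the dial tilts less than 0.5°, and its top measures 137 mm against the expected 136 mm, within the depth camera's error of 1 to 2 mm.

**Vacuum toggle:** I reached in under the rack wire with the fingers shut and pushed the ball to the right. The force rose to about 15 N, fell towards the middle and then went to zero as it snapped over. The ball moved from y = -0.127 to y = -0.189, which matches ON.

**The rest:** The area of the side picture around the blow-off paddle shows no change from the first one, so it is still OFF. By eye, the magazine, tray, screwdriver and dish are where they were. The gripper ended clear of everything, with no force reading.

**Disagreements:** The cameras differed by about 2 to 7 mm on the sideways position of the gauge and port. I settled that with close-up wrist views and by feel. The first approach pose needed the wrist joints turned to their other side, which I did in free space left of the rack.

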